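# Trip the yellow-roller limit switch

## Robot

A 6-joint arm with a two-finger parallel gripper is mounted at the origin on the work surface; the furniture and walls round the work are solid. World frame = base frame: x ahead of the robot, y to its left, z up, the work surface at z = 0. Lengths are in m, angles in rad, forces in N, time in s.
With the tool pointing down it reaches from about 0.25 to 0.775 m from the base axis. Payload 4 kg.
Tool frame: the origin (TCP) lies at the very end of the fingers, on their centre line; the grasp point (between the pads) lies 19 mm behind it; z points along the fingers, y is the line along which they close (so a half turn about z gives the same grasp; the last joint's range is limited). The gripper opens to 94 mm and grips with 3 to 60 N. Pads are 16 mm wide; open, the fingers measure 119 mm over their backs; the gripper's body (75 mm by 177 mm) begins 78 mm behind the grasp point.
Start: joints at [-1.236, 0.087, 1.371, -0, 1.684, -0.103], TCP at [0.233, -0.498, 0.206] pointing down, gripper open.
Joint ranges: [-3.1, 3.1], [-0.76, 2.03], [0.27, 2.55], [-1.08, 4.22], [0.17, 2.65], [-2.57, 2.57]. Speed limits (rad/s): [2.79, 2.79, 3.14, 3.14, 3.14, 3.14].

## Interface

Orientations are given as [roll, pitch, yaw] about the fixed x, y, z axes, in that order (R = Rz(yaw) Ry(pitch) Rx(roll)).
In Python, from bench import robot, vision gives the robot as it stands.
- The arm moves only by the shell command python3 -m crank 'ROWS'. ROWS is JSON, a list of rows, each a list of 3 entries, a list of its own where there are three numbers: the closure, from 0 (fully open) to 1 (shut), then the shift along the tool's x, y, z in m, then the turn, a rotation vector about the tool's x, y, z in degrees. A call has 1 to 8 rows; each row shifts and turns the commanded pose from where the row before left it, along the tool's axes as they then stand; what a row does not reach is not made up. A row lasts 1/10 s, in which the tool goes at most 50 mm and 8.59 degrees, less where a joint would pass 70% of its speed; a pose out of reach is approached as far as the arm can. A call with a gripper value outside its range is refused whole. The fingers move at their own pace and stop on an object; the grip force is fixed at half the most. Time passes only in rows, so rows that do not move let the fingers close. It gives the time, the measured TCP pose, the force, the opening and the grip force at its end, in the units of the state.
- robot.get_obs(): the state, without advancing time (a new reading comes with each control period).
- vision.snapshot(name): name is "scene" or "top"; returns a dict with "color" (400x640x3 uint8, red, green, blue), "z_map" (400x640 float32, m along the optical axis (not along the pixel's ray), 0 where there is no reading), "fx", "fy", "cx", "cy" (pixels), "dist" ([k1, k2, p1, p2, k3] as OpenCV has them; the pictures are not rectified), "R" (3x3) and "t" (3): a world point X has camera coordinates R X + t. Camera axes: x right, y down, z forward; pixel columns grow to the right and rows downward; lengths in m; the calibration is good to about 2 mm. A picture is of the moment at which its call begins.
- robot.close_job(): hands the job in; it is judged then, once.
The state is a dict: "time": time; "joint_positions": joint angles; "qvel": joint speeds; "joint_torque": joint torques, N m; "tool_pos": TCP position; "ee_rot": TCP orientation; "wrist_force": force on the tool from outside, world axes, zero at the start; "wrist_torque": the same for the moment, N m; "width": finger opening in m; "finger_force": force on a finger pad.
Only numpy, scipy, OpenCV 4.12 (cv2) and the standard library are available. Lean on these libraries where they do the work, as an engineer would, in place of code of your own. Each camera call takes 0.05 s, during which the arm holds its last target. There are 200 camera calls.

## Task

Two roller-lever limit switches stand fixed on the bench for a check. On the one with the yellow roller, push the roller arm sideways, towards the green-striped side of its black head, until it lies over the green line on the head's front (or somewhat past it), hold it there for a moment, then let it spring back upright and move clear. Do not deflect the arm of the switch with the red roller.

Things in the scene. Friction and masses are not known exactly. Their poses are not given: they have to be found in the camera images.
- yellow_switch: Limit switch with YELLOW roller, fixed. Origin: centre of its underside, on the bench; z up, own -x = front (lever side, towards the robot), own +y = green side (left as the robot sees it). Wooden block 90 x 110 x 30 mm under it; black head 42 x 46, top at 132. Lever shaft along x, 110 above the bench. Roller 22 dia., 10 thick, axis along x; centre at rest at own (-39, 0, 168) mm, 58 from shaft.
- yellow_lever (a joint): Lean of the yellow roller's steel arm (10 mm wide, in plane own x = -30 mm), rad: 0 upright (rest), positive towards own +y of its switch, to the green line; stops at -1.1 and 1.1. A spring, 0.2 N m/rad, returns it to 0 (about 2 N at the roller). The switch trips at 0.48; the green line, radial on the head's front, is at 0.65.
- red_switch: The other limit switch, with the RED roller: same shape, size, axes and green line as yellow_switch, fixed to the bench. To be left alone.
- red_lever (a joint): Lean of the red roller's arm, rad, as for yellow_lever; 0 upright.
Mind the look-alikes: they are no part of the job. Leave any blue look-alike of the yellow_switch alone.

How it is judged:
On the way:
1. the yellow roller's arm is held tripped towards the green line: lean over 0.48 rad for 0.3 s (value of joint yellow_lever above 0.48 rad), for 0.3 s.
At the end, for the whole second after the job is handed in: The yellow roller's arm has been tripped and has sprung back: both arms stand upright within 0.12 rad (value of joint yellow_lever between -0.12 and 0.12 rad and value of joint red_lever between -0.12 and 0.12 rad); the robot touches nothing.
It fails at once if the red roller's arm is deflected more than 0.25 rad either way (value of joint red_lever above 0.25 rad or value of joint red_lever below -0.25 rad).
It also fails if it takes over 32 s, if anything falls off the work surface, if the arm or the gripper's body presses on something with over 40 N, if the wrist force passes 120 N, or if a joint passes its speed limit or range.

## Working session

There is one attempt and no reset: what is moved stays moved. The work goes in short steps, Python scripts to look and compute and a shell command to move; the robot and the scene stay as the last step left them, time stands still between calls to the robot, and variables do not carry over. Pictures are saved under pics/ and viewed, at most 10 in all, crops included, and the job is handed in when it is done.

```bash
mkdir -p pics; cat > h.py <<'E'
import numpy as np, cv2
from bench import robot, vision
def world(s,u,v,z=None):
    K=np.array([[s['fx'],0,s['cx']],[0,s['fy'],s['cy']],[0,0,1]],float)
    p=cv2.undistortPoints(np.array([[[u,v]]],float),K,np.array(s['dist'],float))[0,0]
    d=float(s['z_map'][int(v),int(u)]) if z is None else z
    R=np.array(s['R']);return R.T@(np.array([p[0]*d,p[1]*d,d])-np.array(s['t']))
E
python3 - <<'E'
from h import *
import pickle
S={}
for n in("scene","top"):
    s=vision.snapshot(n);S[n]=s;cv2.imwrite(f"pics/{n}0.png",s['color'][:,:,::-1])
pickle.dump(S,open("s.pkl","wb"))
o=robot.get_obs();print(o['time'],o['tool_pos'],o['ee_rot'],o['width'])
E
```

```text
0.1 [ 0.23302136 -0.49766665  0.20445483] [-3.13967556e+00 -1.98371267e-04  4.37832005e-01] 0.09393906428115467
```

View pics/scene0.png

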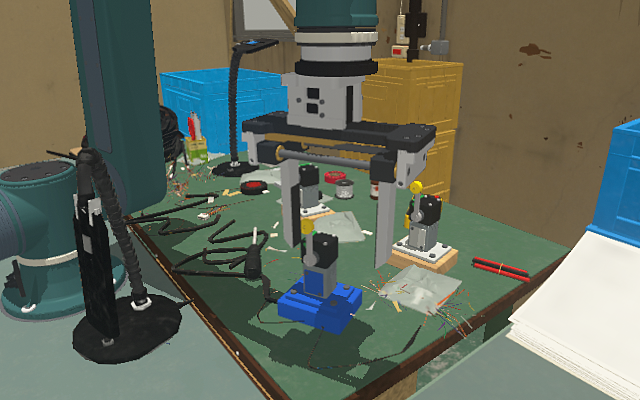

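View pics/top0.png

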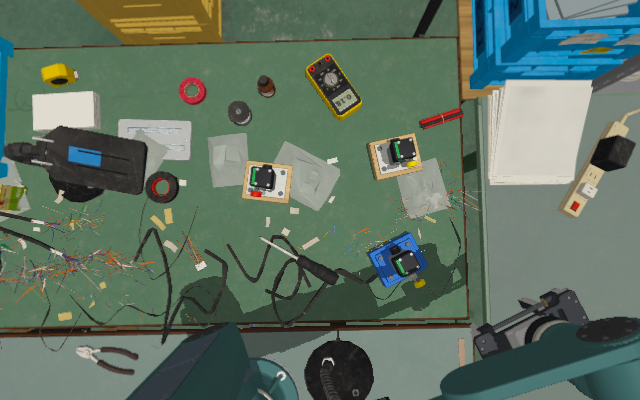

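Scene: candidates in the top view are the wooden-block switch with yellow roller (412,163), the blue-block look-alike with a yellow roller (419,284), and the red-roller switch on wood (256,193). The wooden block with the yellow roller fits, because the blue one is the look-alike. I'll confirm it in a crop and measure.

```bash
python3 - <<'E'
from h import *
import pickle
S=pickle.load(open("s.pkl","rb"))
s=S['top'];c=s['color']
a=cv2.resize(c[120:200,350:450],None,fx=6,fy=6,interpolation=cv2.INTER_CUBIC)[:,:,::-1]
cv2.imwrite("pics/crop1.png",a)
hsv=cv2.cvtColor(c,cv2.COLOR_RGB2HSV)
P=np.zeros((400,640,3))
for v in range(100,310):
  for u in range(220,460): P[v,u]=world(s,u,v)
def rep(n,u0,u1,v0,v1,lo,hi,zl=0.15):
  m=np.zeros((400,640),bool);m[v0:v1,u0:u1]=True
  m&=(cv2.inRange(hsv,lo,hi)>0)&(P[:,:,2]>zl)
  q=P[m];print(n,len(q),q.mean(0).round(4) if len(q) else '',(q.min(0).round(3),q.max(0).round(3)) if len(q) else '')
rep('yel',395,430,150,175,(22,150,80),(35,255,255))
rep('blue-y',405,435,270,295,(22,150,80),(35,255,255))
rep('red',245,270,180,205,(0,150,60),(8,255,255))
# wood block: height 15..40mm top plate
for n,(u0,u1,v0,v1) in dict(y=(360,430,125,190),b=(360,435,225,295),r=(235,300,150,210)).items():
  q=P[v0:v1,u0:u1].reshape(-1,3)
  b=q[(q[:,2]>.022)&(q[:,2]<.05)]
  r=cv2.minAreaRect((b[:,:2]*1000).astype(np.float32));print(n,'block',r)
  h=q[(q[:,2]>.122)&(q[:,2]<.14)]
  print(' head',cv2.minAreaRect((h[:,:2]*1000).astype(np.float32)),h[:,2].mean())
  print(' zmax',q[:,2].max())
g=(hsv[...,0]>45)&(hsv[...,0]<85)&(hsv[...,1]>120)&(P[...,2]>.12)
for u0,u1,v0,v1 in((360,430,125,190),(235,300,150,210)):
  m=np.zeros_like(g);m[v0:v1,u0:u1]=1;print('green',P[g&m].mean(0))
E
```

```text
yel 53 [ 0.5273 -0.3496  0.1756] (array([ 0.522, -0.359,  0.168]), array([ 0.533, -0.34 ,  0.182]))
blue-y 68 [ 0.2904 -0.3579  0.175 ] (array([ 0.282, -0.37 ,  0.165]), array([ 0.298, -0.347,  0.182]))
red 52 [ 0.4749 -0.0382  0.1759] (array([ 0.47 , -0.047,  0.169]), array([ 0.48 , -0.029,  0.181]))
y block ((545.2664184570312, -355.3795166015625), (135.9224395751953, 125.81271362304688), 11.1199369430542)
 head ((560.0518798828125, -344.68377685546875), (53.83978271484375, 46.509918212890625), 12.176971435546875) 0.1310266434108519
 zmax 1.0363342320374667
b block ((332.017822265625, -355.9393005371094), (91.2102279663086, 141.6729278564453), 25.570125579833984)
 head ((320.0447998046875, -344.38348388671875), (53.522300720214844, 46.268924713134766), 26.364301681518555) 0.1313276535809505
 zmax 1.0363342320374667
r block ((525.8450317382812, -42.028465270996094), (152.63885498046875, 122.55503845214844), 87.34661865234375)
 head ((508.6183776855469, -41.378501892089844), (46.91140365600586, 53.33639907836914), 81.49677276611328) 0.13132258112370437
 zmax 1.0363342320374667
green [ 0.56066249 -0.3298877   0.13199944]
green [ 0.5150306  -0.0278008   0.13258067]
```

View pics/crop1.png

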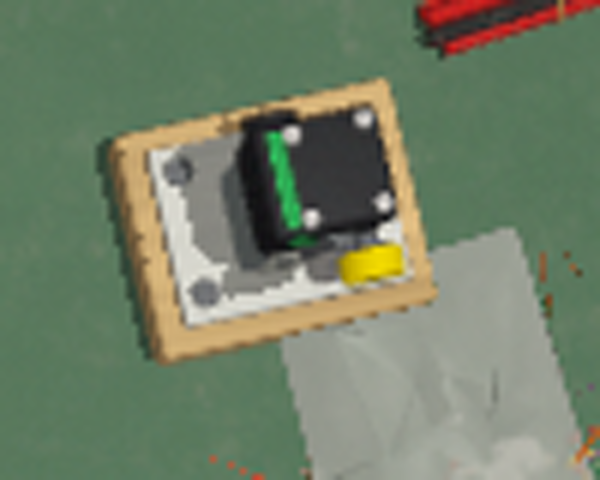

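Confirmed: the crop shows the yellow roller at crop (372,262) on the wooden block, with the green stripe on the left. Its roller is at about (0.527, -0.350, 0.168) and the switch yaw is about 12°. I'll align the tool, close the fingers, and approach on the -y side above roller height.

```bash
python3 -m crank '[[1,[0,0,0],[0,0,6.5]],[1,[0,0,0],[0,0,6.5]],[1,[0.04,0,0],[0,0,0]],[1,[0.04,-0.005,0],[0,0,0]],[1,[0.04,-0.005,0],[0,0,0]],[1,[0.04,-0.005,0],[0,0,0]],[1,[0.04,-0.005,0],[0,0,0]],[1,[0.04,-0.005,0],[0,0,0]]]'
```

```text
time: 0.9
tool_pos: [0.4639, -0.4225, 0.2048]
ee_rot: [-3.141, 0.001, 0.211]
wrist_force: [0.3, -0.3, -0.2]
width: 0.0334
finger_force: 0.0
```

```bash
python3 -m crank '[[1,[0.037,-0.004,0],[0,0,0]],[1,[0.037,-0.004,0],[0,0,0]],[1,[0,0,0],[0,0,0]],[1,[0,0,0.035],[0,0,0]],[1,[0,0,0.035],[0,0,0]],[1,[0,0,0],[0,0,0]],[1,[0,0,0],[0,0,0]]]'
python3 - <<'E'
from h import *
t=vision.snapshot('top')['color'][100:210,340:470]; s=vision.snapshot('scene')['color'][80:290,260:500]
a=cv2.resize(t,(400,338));b=cv2.resize(s,(400,350))
cv2.imwrite("pics/c2.png",np.hstack([a,b[:338]])[:,:,::-1])
E
```

```text
time: 1.6
tool_pos: [0.5322, -0.4002, 0.1348]
ee_rot: [-3.14, 0.002, 0.21]
wrist_force: [0.4, -0.2, 0.3]
width: 0.0002
finger_force: 0.0
```

View pics/c2.png

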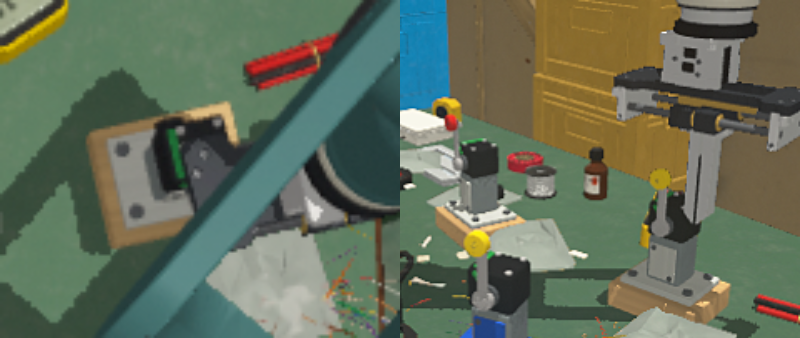

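The finger (scene crop, 703,190) stands beside the yellow roller (660,180) on the non-green side. Now push towards green (tool -y).

```bash
python3 -m crank '[[1,[0,-0.012,0],[0,0,0]],[1,[0,-0.012,0],[0,0,0]],[1,[0,-0.012,0],[0,0,0]],[1,[0,-0.012,0],[0,0,0]],[1,[0,-0.01,0],[0,0,0]],[1,[0,-0.008,0],[0,0,0]],[1,[0,0,0],[0,0,0]],[1,[0,0,0],[0,0,0]]]'
python3 - <<'E'
from h import *
s=vision.snapshot('scene')['color'][150:280,340:500]
cv2.imwrite("pics/c3.png",cv2.resize(s,(640,520),interpolation=cv2.INTER_CUBIC)[:,:,::-1])
print(robot.get_obs()['wrist_force'])
E
```

```text
time: 2.5
tool_pos: [0.5194, -0.3361, 0.1354]
ee_rot: [3.139, 0.0, 0.211]
wrist_force: [1.1, -4.7, -1.3]
width: 0.0008
finger_force: 2.4
[ 0.47425434 -4.83631011 -2.01472965]
```

View pics/c3.png

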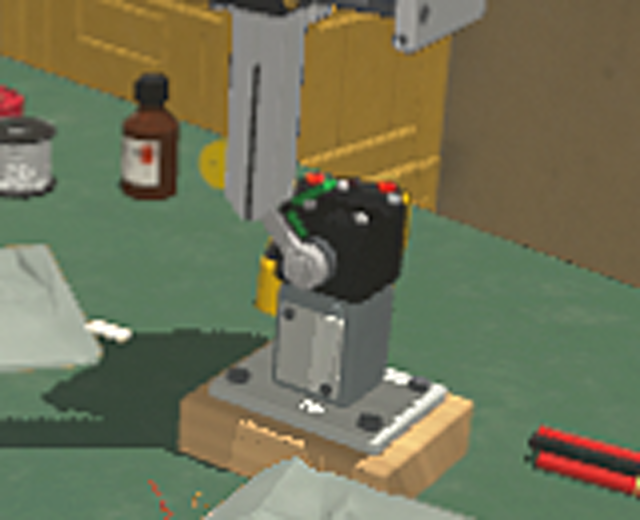

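The roller (215,165) is pushed beyond the finger, and the arm (305,262)→(275,220) lies somewhat past the green line (300,222). Hold, then retreat.

```bash
python3 -m crank '[[1,[0,0,0],[0,0,0]],[1,[0,0,0],[0,0,0]],[1,[0,0,0],[0,0,0]],[1,[0,0,0],[0,0,0]],[1,[0,0.012,0],[0,0,0]],[1,[0,0.012,0],[0,0,0]],[1,[0,0.012,0],[0,0,0]],[1,[0,0.012,0],[0,0,0]]]'
python3 -m crank '[[1,[0,0.015,0],[0,0,0]],[1,[0,0.02,0],[0,0,0]],[1,[0,0,-0.04],[0,0,0]],[1,[0,0,-0.04],[0,0,0]],[1,[0,0,-0.03],[0,0,0]],[1,[0,0,0],[0,0,0]],[1,[0,0,0],[0,0,0]],[1,[0,0,0],[0,0,0]]]'
python3 - <<'E'
from h import *
s=vision.snapshot('scene')['color'][130:280,270:500]
cv2.imwrite("pics/c4.png",cv2.resize(s,(690,450),interpolation=cv2.INTER_CUBIC)[:,:,::-1])
E
```

```text
time: 3.35
tool_pos: [0.5297, -0.3831, 0.1352]
ee_rot: [-3.14, 0.0, 0.211]
wrist_force: [-0.8, 0.3, 0.1]
width: 0.0006
finger_force: 0.0
time: 4.15
tool_pos: [0.5363, -0.4165, 0.2428]
ee_rot: [-3.138, 0.002, 0.211]
wrist_force: [0.2, -0.4, -0.4]
width: 0.0004
finger_force: 0.0
```

View pics/c4.png

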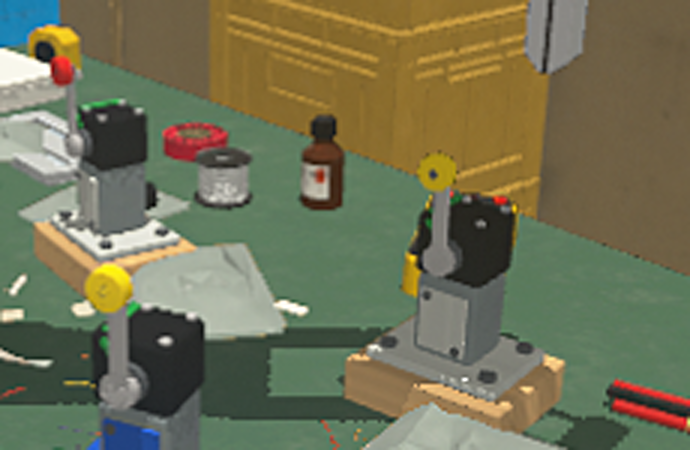

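The yellow arm is upright again (roller at 437,172), the red arm is untouched (62,70), and the gripper is clear.

```bash
python3 -c "
from bench import robot
print(robot.close_job())"
```

```text
the job is handed in; nothing more can be done
None
```

I pushed the yellow roller's arm somewhat past its green line, held it there for more than 0.4 s and let it spring back upright; the red switch and the blue look-alike were never touched, the gripper is clear, and the job is handed in (no verdict was returned).

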